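Slide the yellow paddle off the rack's edge and lay it on the drip rest

TASK

Slide the yellow stirring paddle towards you along the top board of the rack, keeping it flat, until about 55 mm of its handle sticks out over the front edge. Then grip it by that handle, lift it clear and lay it flat across the two white bars of the drip rest, centred and square to them, and let go. Leave the blue paddle where it lies.

Things in the scene. Friction and masses are not known exactly. Their poses are not given: they have to be found in the camera images.
- yellow_paddle: Flat yellow plastic stirring paddle, 200 x 4 mm, about 32 g: handle (x -100 to +20 mm) 26 mm wide, blade (x +20 to +100) 46 mm wide. Origin mid-length on its underside; x from handle to blade, z up. Starts flat on the rack's top board, handle to the robot, its end 20 to 60 mm inside the front edge. Mass centre at x = +14. A fingertip pressed on it (5-15 N) drags it.
- blue_paddle: Flat blue plastic stirring paddle, 200 x 4 mm, about 32 g: handle (x -100 to +20 mm) 26 mm wide, blade (x +20 to +100) 46 mm wide. Origin mid-length on its underside; x from handle to blade, z up. Starts flat on the rack's top board, handle to the robot, its end 20 to 60 mm inside the front edge. Not wanted; the paddles may swap places.
- rack: Fixed grey steel rack. Origin on the worktop under the board's centre; x away from the robot, y left, z up. Top board: x -170 (front edge, no lip, free space before it) to +170 mm, 700 mm wide, 12 thick, top at z = 120. On it: right end six black canisters (100 tall), beaker (90), tap on a tiled upstand (190); along the back a red lens hood (34) and a steel funnel (105).
- drip_rest: Fixed drip rest on the left part of the top board: two upright white bars, each 6 mm thick, 90 mm long along y, 40 mm high, at x = -40 and +40 mm, joined by a low black foot. Origin on the board midway between the bars; x runs across the bars, away from the robot; z up. A paddle lying on them, either way round, has its underside at z = 40.
Things that resemble listed ones, but are neither listed nor needed, are in the scene too. Several things have the shape of the yellow_paddle; the one meant has the colours described above.

How it is judged:
By the outcome, as a careful person would: the job done as asked, in the order asked, and still so for the second after the job is handed in, with the robot touching nothing.
It also fails if it takes over 54 s, if anything falls off the work surface, if the arm or the gripper's body presses on something with over 40 N, if the wrist force passes 120 N, or if a joint passes its speed limit or range.

ROBOT

A 7-joint arm with a two-finger parallel gripper is mounted at the origin on the work surface. World frame = base frame: x ahead of the robot, y to its left, z up, the work surface at z = 0. Lengths are in m, angles in rad, forces in N, time in s.
With the tool pointing down it reaches from about 0.4 to 0.75 m from the base axis. Payload 19.5 kg.
Tool frame: the origin (TCP) lies on the centre line of the jaws, within the pads' length; the fingertips stand 8 mm ahead of it and the grasp point (between the pads) lies 11 mm behind it; z points along the fingers, x is the direction in which the jaws open and shut, and the axes are right-handed (so a half turn about z gives the same grasp; the last joint's range is limited). The gripper opens to 85 mm and grips with 20 to 120 N. Pads are 22 mm wide; open, the fingers measure 114 mm over their backs; the gripper's body (76 mm by 85 mm) begins 54 mm behind the grasp point. The pads swing forward as they close: fully open they stand 13 mm farther back than shut.
Start: joints at [-1.198, 0.707, -0.028, 1.485, 0.022, 0.951, -0.075], TCP at [0.232, 0.526, 0.239] pointing down, gripper open.
Joint ranges: [-2.71, 2.71], [-0.32, 2.16], [-1.57, 1.52], [0, 2.45], [-1.46, 4.6], [0, 2.02], [-2.83, 2.83]. Speed limits (rad/s): [1.89, 1.89, 2.57, 2.57, 3.01, 3.01, 3.01].

INTERFACE

Orientations are given as a rotation vector (axis times angle).
In Python, from cell import r gives the robot as it stands. The module is installed in compiled form; this text tells all that it offers.
- The arm moves only by the shell command python3 -m pendant 'ROWS' [FORCE]. ROWS is JSON, a list of rows, each an object of numbers: "tx", "ty", "tz": the shift along the tool's x, y, z in m; "wx", "wy", "wz": the turn, a rotation vector about the tool's x, y, z in rad; "grip": the finger opening in m, from 0 to 0.0854. A call has 1 to 8 rows; each row shifts and turns the commanded pose from where the row before left it, along the tool's axes as they then stand; what a row does not reach is not made up. A row lasts 1/8 s, in which the tool goes at most 62.5 mm and 10.7 degrees, less where a joint would pass 70% of its speed; a pose out of reach is approached as far as the arm can. A call with a gripper value outside its range is refused whole. The fingers move at their own pace and stop on an object; FORCE is the grip in N (left out, the last holds). Time passes only in rows, so rows that do not move let the fingers close. It gives the time, the measured TCP pose, the force and the opening at its end, in the units of the state.
- r.observe(): the state, without advancing time (a new reading comes with each control period).
- r.snapshot(name): name is "scene" or "top" or "wrist"; returns a dict with "color" (420x560x3 uint8, red, green, blue), "intrinsics" (3x3 intrinsics, pixels), "k1" (the pictures are not rectified: a ray, as slopes to the right and down, at radius r is drawn at 1 + k1 r^2 times it, then the intrinsics apply), "extrinsics" (4x4, takes a point from camera to world coordinates); the wrist camera has in their place "tool_from_camera" (4x4, takes a point from camera to tool coordinates, whose origin is the TCP and whose axes are the tool frame's). Camera axes: x right, y down, z forward; pixel columns grow to the right and rows downward; lengths in m; the calibration is good to about 2 mm. A picture is of the moment at which its call begins: read the wrist's pose just before it. There is no depth.
- r.close_job(): hands the job in, once; it reports no verdict.
The state is a dict: "time": time; "joints": joint angles; "dq": joint speeds; "tau": joint torques, N m; "ee_pos": TCP position; "tool_rot": TCP orientation; "contact_force": force on the tool from outside, world axes, zero at the start; "moment": the same for the moment, N m; "width": finger opening in m.
Only numpy, scipy, OpenCV 4.12 (cv2) and the standard library are available. Lean on these libraries where they do the work, as an engineer would, in place of code of your own. Each camera call takes 0.05 s, during which the arm holds its last target. There are 200 camera calls.

## Working session

There is one attempt and no reset: what is moved stays moved. The work goes in short steps, Python scripts to look and compute and a shell command to move; the robot and the scene stay as the last step left them, time stands still between calls to the robot, and variables do not carry over. Pictures are saved under pics/ and viewed, about 8 in all and at most 12, crops included, and the job is handed in when it is done.

```bash
mkdir -p pics
cat > h.py <<'E'
import numpy as np, cv2
from cell import r
from scipy.spatial.transform import Rotation as R
def snap(n,f):
    o=r.observe(); s=r.snapshot(n)
    cv2.imwrite('pics/'+f+'.png',s['color'][:,:,::-1])
    if 'extrinsics' in s: E=np.array(s['extrinsics'])
    else:
        T=np.eye(4);T[:3,:3]=R.from_rotvec(o['tool_rot']).as_matrix();T[:3,3]=o['ee_pos'];E=T@np.array(s['tool_from_camera'])
    np.savez('pics/'+f+'.npz',K=s['intrinsics'],k1=s['k1'],E=E,c=s['color'])
    return s
def load(f):
    return np.load('pics/'+f+'.npz')
def pix2w(f,uv,z):
    d=load(f);K=d['K'];E=d['E'];out=[]
    for u,v in np.atleast_2d(uv):
        p=np.array([(u-K[0,2])/K[0,0],(v-K[1,2])/K[1,1]]);q=p.copy()
        for _ in range(30): q=p/(1+d['k1']*(q@q))
        w=E[:3,:3]@np.array([*q,1]); t=(z-E[2,3])/w[2]; out.append(E[:3,3]+t*w)
    return np.array(out)
E
python3 - <<'E'
from h import *
o=r.observe();print(o)
print(R.from_rotvec(o['tool_rot']).as_matrix().round(3))
a=snap('top','top0')['color'];s=snap('scene','scene0');
for f in('top0','scene0'):print(load(f)['E'].round(3),load(f)['k1'],load(f)['K'])
E
```

```text
{'time': 0.0, 'joints': array([-1.19767689,  0.70705909, -0.02763579,  1.4849938 ,  0.02198597,
        0.95092255, -0.07547118]), 'dq': array([ 2.21629327e-03, -7.04480026e-05, -6.01325968e-04, -3.64271351e-04,
        2.16406225e-03, -2.42394522e-03, -8.33346826e-04]), 'tau': array([ 8.52588309e-04, -8.83184409e+01,  1.23502314e+00, -2.36160278e+01,
        1.70001760e-02,  6.44131622e-03,  9.11010318e-06]), 'ee_pos': array([0.23162453, 0.52600158, 0.23885373]), 'tool_rot': array([ 2.63074951e+00,  1.71609617e+00, -1.41183691e-03]), 'contact_force': array([-0.04362369, -0.2960734 , -0.35495024]), 'moment': array([ 0.01297358,  0.01253266, -0.00950809]), 'width': 0.08554795557169809}
[[ 0.403  0.915 -0.   ]
 [ 0.915 -0.403 -0.001]
 [-0.001  0.    -1.   ]]
[[ 2.200e-02 -9.850e-01  1.700e-01  2.960e-01]
 [-1.000e+00 -2.200e-02  1.000e-03  8.000e-03]
 [ 3.000e-03 -1.700e-01 -9.850e-01  1.406e+00]
 [ 0.000e+00  0.000e+00  0.000e+00  1.000e+00]] -0.05457655692561843 [[490.5402757    0.         274.09229256]
 [  0.         490.5402757  211.23091054]
 [  0.           0.           1.        ]]
[[ 0.564  0.497 -0.659  1.312]
 [ 0.826 -0.325  0.461 -0.527]
 [ 0.015 -0.804 -0.594  0.803]
 [ 0.     0.     0.     1.   ]] -0.07679888795869676 [[400.91674269   0.         277.81541426]
 [  0.         400.91674269 213.72975494]
 [  0.           0.           1.        ]]
```

View pics/top0.png

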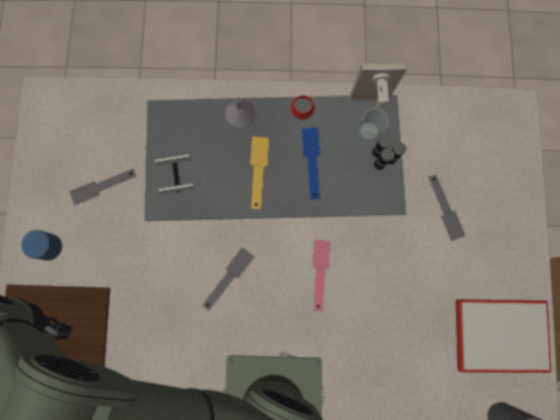

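View pics/scene0.png

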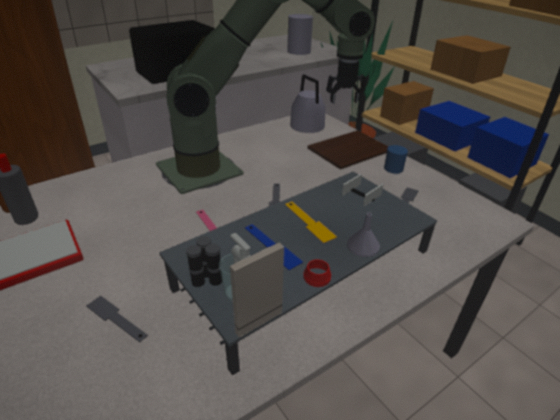

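Top view: the yellow paddle is at about (258,172) on the rack, handle end (257,207). Lookalikes are blue (312,163), pink (320,275), and grey at (229,279), (102,187) and (447,208). The drip rest bars are at (172,158) and (176,188). I choose the yellow one, and will now measure it and check it in a crop.

```bash
cat > meas.py <<'E'
from h import *
def paddle(f,z,lo,hi):
    c=load(f)['c'];hsv=cv2.cvtColor(c,cv2.COLOR_RGB2HSV)
    m=cv2.inRange(hsv,lo,hi);n,l,st,_=cv2.connectedComponentsWithStats(m)
    k=1+np.argmax(st[1:,4]);v,u=np.nonzero(l==k)
    P=pix2w(f,np.c_[u,v],z)[:,:2]
    cen=P.mean(0);w,V=np.linalg.eigh(np.cov((P-cen).T));a=V[:,1]
    s=(P-cen)@a
    t=(P-cen)@V[:,0]
    if t[s>s.mean()].std()<t[s<s.mean()].std(): a=-a; s=-s
    return P,cen,a,s
Y=((20,120,80),(35,255,255));B=((105,120,50),(125,255,255))
def report(f,z,lo,hi):
    P,cen,a,s=paddle(f,z,lo,hi)
    print('n',len(P),'cen',cen.round(4),'ang deg',np.degrees(np.arctan2(a[1],a[0])).round(2),'len',(s.max()-s.min()).round(4),
    'handle end',(cen+a*s.min()).round(4),'blade end',(cen+a*s.max()).round(4),'origin',(cen+a*(s.max()+s.min())/2).round(4))
E
python3 - <<'E'
from meas import *
report('top0',.124,*Y);report('top0',.124,*B)
c=load('top0')['c']
x=c[90:230,140:410,::-1];cv2.imwrite('pics/crop0.png',cv2.resize(x,None,fx=2.9,fy=2.9,interpolation=cv2.INTER_CUBIC))
print('board',pix2w('top0',[(147,100),(398,97),(404,215),(145,220)],.12).round(3))
E
```

```text
n 876 cen [0.6366 0.0544] ang deg -1.97 len 0.1981 handle end [0.5243 0.0582] blade end [0.7223 0.0515] origin [0.6233 0.0549]
n 794 cen [ 0.6669 -0.0891] ang deg 4.56 len 0.1964 handle end [ 0.5551 -0.098 ] blade end [ 0.7509 -0.0824] origin [ 0.653  -0.0902]
board [[ 0.824  0.37   0.12 ]
 [ 0.849 -0.33   0.12 ]
 [ 0.516 -0.338  0.12 ]
 [ 0.486  0.352  0.12 ]]
```

View pics/crop0.png

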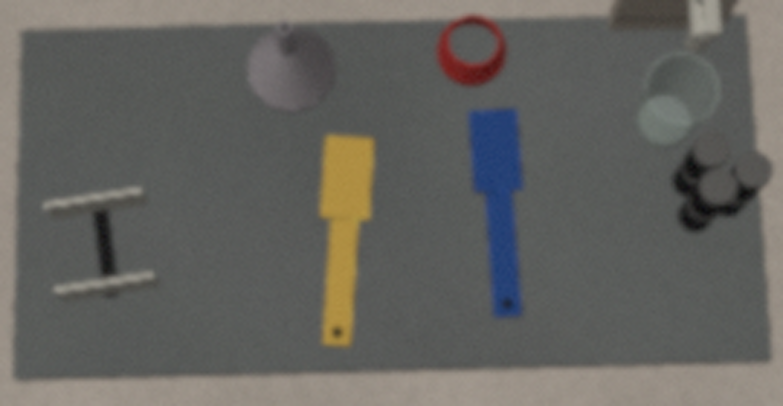

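The crop confirms the choice: the yellow paddle has its handle, with a dark hole, towards the robot. Its measured length of 198 mm agrees with the 200 mm given. The rest bars in the crop are at (93,198) and (104,283). Next I move above it for a wrist view.

```bash
python3 -m pendant '[{"wz":-0.127,"tz":-0.01,"grip":0},{"wz":-0.127,"tz":-0.01,"grip":0},{"wz":-0.127,"tz":-0.01,"grip":0},{"tx":-0.0275,"ty":0.022,"tz":-0.005},{"tx":-0.0275,"ty":0.022,"tz":-0.005},{"tx":-0.0275,"ty":0.022,"tz":-0.005},{"tx":-0.0275,"ty":0.022,"tz":-0.005},{"tx":-0.0275,"ty":0.022,"tz":-0.005}]' 60
python3 -m pendant '[{"tx":-0.0275,"ty":0.022,"tz":-0.005},{"tx":-0.0275,"ty":0.022,"tz":-0.005},{"tx":-0.0275,"ty":0.022,"tz":-0.005},{"tx":-0.0275,"ty":0.022,"tz":-0.005},{"tx":-0.0275,"ty":0.02},{"tx":-0.0275,"ty":0.02},{"tx":-0.0275,"ty":0.02},{}]'
python3 - <<'E'
from meas import *
snap('wrist','w1');o=r.observe();print(o['ee_pos'],R.from_rotvec(o['tool_rot']).as_matrix().round(3),o['contact_force'])
report('w1',.124,*Y);print(load('w1')['E'].round(3),load('w1')['K'])
E
```

```text
[0.23165654 0.52607591 0.23896322] [[ 0.403  0.915 -0.   ]
 [ 0.915 -0.403 -0.001]
 [-0.001  0.    -1.   ]] [0.02660341 0.13458359 0.15943803]schema error: expected keys tx, ty, tz, wx, wy, wz, grip
schema error: expected keys tx, ty, tz, wx, wy, wz, grip
Traceback (most recent call last):
  File "meas.py", line 14, in report
    P,cen,a,s=paddle(f,z,lo,hi)
              ~~~~~~^^^^^^^^^^^
  File "meas.py", line 5, in paddle
    k=1+np.argmax(st[1:,4]);v,u=np.nonzero(l==k)
        ~~~~~~~~~^^^^^^^^^^
ValueError: attempt to get argmax of an empty sequence
```

View pics/w1.png

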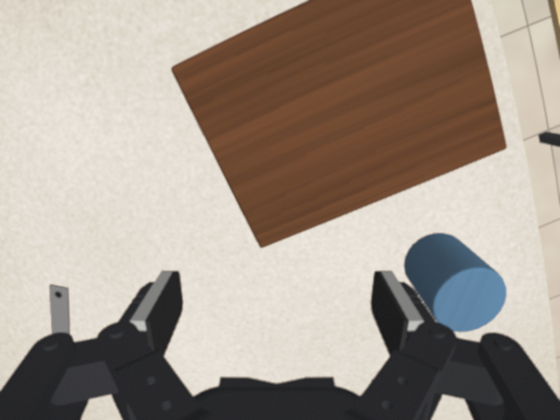

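The arm did not move: every row must contain all the keys. The wrist view still shows the start position, with the wooden board at (340,120) and the blue cup at (455,285). I'll retype the rows in full.

```bash
python3 -m pendant '[{"tx":0,"ty":0,"tz":-0.01,"wx":0,"wy":0,"wz":-0.127,"grip":0},{"tx":0,"ty":0,"tz":-0.01,"wx":0,"wy":0,"wz":-0.127,"grip":0},{"tx":0,"ty":0,"tz":-0.01,"wx":0,"wy":0,"wz":-0.127,"grip":0},{"tx":-0.0275,"ty":0.022,"tz":-0.005,"wx":0,"wy":0,"wz":0,"grip":0},{"tx":-0.0275,"ty":0.022,"tz":-0.005,"wx":0,"wy":0,"wz":0,"grip":0},{"tx":-0.0275,"ty":0.022,"tz":-0.005,"wx":0,"wy":0,"wz":0,"grip":0},{"tx":-0.0275,"ty":0.022,"tz":-0.005,"wx":0,"wy":0,"wz":0,"grip":0},{"tx":-0.0275,"ty":0.022,"tz":-0.005,"wx":0,"wy":0,"wz":0,"grip":0}]' 60
python3 -m pendant '[{"tx":-0.0275,"ty":0.022,"tz":-0.005,"wx":0,"wy":0,"wz":0,"grip":0},{"tx":-0.0275,"ty":0.022,"tz":-0.005,"wx":0,"wy":0,"wz":0,"grip":0},{"tx":-0.0275,"ty":0.022,"tz":-0.005,"wx":0,"wy":0,"wz":0,"grip":0},{"tx":-0.0275,"ty":0.022,"tz":0,"wx":0,"wy":0,"wz":0,"grip":0},{"tx":-0.0275,"ty":0.022,"tz":0,"wx":0,"wy":0,"wz":0,"grip":0},{"tx":-0.0275,"ty":0.022,"tz":0,"wx":0,"wy":0,"wz":0,"grip":0},{"tx":-0.0275,"ty":0.022,"tz":0,"wx":0,"wy":0,"wz":0,"grip":0},{"tx":0,"ty":0,"tz":0,"wx":0,"wy":0,"wz":0,"grip":0}]'
python3 - <<'E'
from meas import *
snap('wrist','w2');o=r.observe();print(o['ee_pos'],R.from_rotvec(o['tool_rot']).as_matrix().round(3),o['contact_force'])
report('w2',.124,*Y);print(load('w2')['E'].round(3),load('w2')['K'])
E
```

```text
time: 1.15
ee_pos: [0.3376, 0.384, 0.2943]
tool_rot: [2.259, 2.183, -0.001]
contact_force: [0.4, 0.8, 0.1]
width: -0.0001
time: 2.15
ee_pos: [0.4854, 0.1853, 0.309]
tool_rot: [2.262, 2.179, -0.001]
contact_force: [0.6, 0.6, -0.2]
width: -0.0001
[0.48456612 0.18690489 0.30902263] [[ 0.035  0.999 -0.001]
 [ 0.999 -0.035 -0.   ]
 [-0.    -0.001 -1.   ]] [0.67830322 0.58946076 0.48619815]
n 2551 cen [0.5893 0.0553] ang deg -4.88 len 0.1447 handle end [0.5245 0.0609] blade end [0.6687 0.0486] origin [0.5966 0.0547]
[[ 0.038  0.945  0.324  0.402]
 [ 0.999 -0.035 -0.013  0.189]
 [-0.001  0.324 -0.946  0.444]
 [ 0.     0.     0.     1.   ]] [[336.83287806   0.         276.38455676]
 [  0.         336.83287806 204.67601598]
 [  0.           0.           1.        ]]
```

View pics/w2.png

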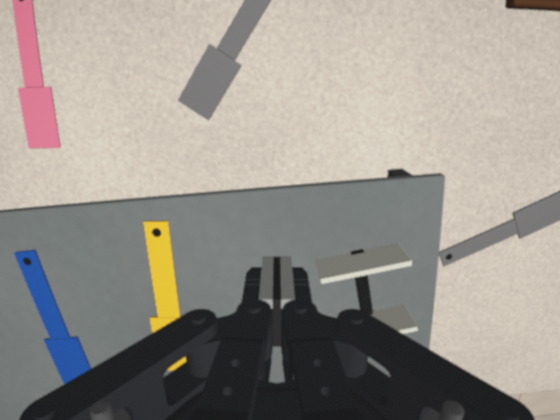

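Wrist view: yellow handle end at (157,222), rack front edge running from (0,211) to (444,175), and rest front bar with its top strip at about (320,280)–(411,262). I'll compute these.

Run:
```python
from meas import *
e=pix2w('w2',[(2,211.5),(442,175.5)],.12);print('edge',e.round(4))
d=e[1]-e[0];print('rack yaw',np.degrees(np.arctan2(-d[0],d[1])))
n=np.array([d[1],-d[0]])/np.hypot(d[0],d[1]);
for f,p,z in(('w2',(157,222),.124),('w2',(21,252),.124)):
    q=pix2w(f,[p],z)[0];print('end',q.round(4),'inside',(q[:2]-e[0,:2])@n)
# handle axis from wrist handle-only
P,c,a,s=paddle('w2',.124,*Y); m=P[:,0]<.60;Q=P[m];w,V=np.linalg.eigh(np.cov((Q-Q.mean(0)).T));print('handle',Q.mean(0),V[:,1])
# bars top view
c=load('top0')['c'];hsv=cv2.cvtColor(c,cv2.COLOR_RGB2HSV);mm=((c.min(2)>125)&(hsv[...,1]<60)).astype(np.uint8)
mm[:, :148]=0;mm[:,200:]=0;mm[:110]=0;mm[215:]=0
k,l,st,ce=cv2.connectedComponentsWithStats(mm);C=[]
for i in range(1,k):
  if st[i,4]>15:
    v,u=np.nonzero(l==i);B=pix2w('top0',np.c_[u,v],.16)[:,:2];w,V=np.linalg.eigh(np.cov((B-B.mean(0)).T));a=V[:,1]*np.sign(V[1,1]);s=(B-B.mean(0))@a
    print(st[i],'bar',B.mean(0).round(4),'yaw',np.degrees(np.arctan2(-a[0],a[1])).round(2),'len',np.ptp(s).round(3));C.append(B.mean(0))
x=c[140:205,140:210,::-1];y=load('w2')['c'][230:350,300:440,::-1]
cv2.imwrite('pics/crop2.png',np.hstack([cv2.resize(x,(380,400),interpolation=2),cv2.resize(y,(420,400),interpolation=2)]))
```

```text
edge [[ 0.5099 -0.1141  0.12  ]
 [ 0.4883  0.3521  0.12  ]]
rack yaw 2.648807714399037
end [0.5261 0.0602 0.124 ] inside 0.024268332132708806
end [ 0.5569 -0.1023  0.124 ] inside 0.04752774146327308
handle [0.56138608 0.05737006] [-0.99919383  0.04014594]
[178 185  11   3  18] bar [0.5727 0.2485] yaw 10.92 len 0.026
[159 187  16   4  21] bar [0.5654 0.29  ] yaw 10.66 len 0.039
```

View pics/crop2.png

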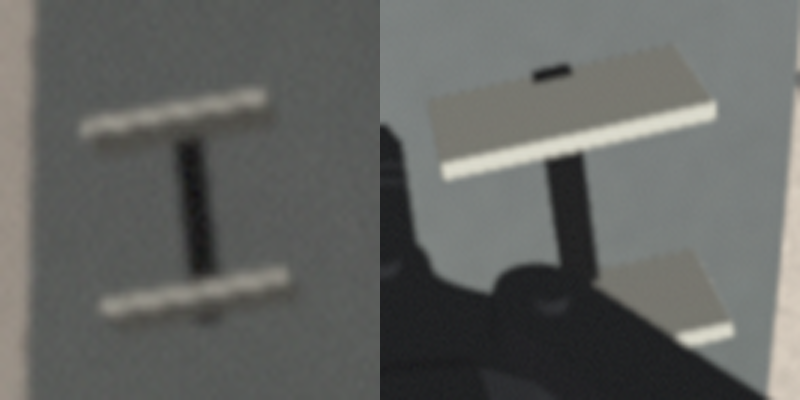

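```bash
python3 - <<'E'
from meas import *
a=pix2w('top0',[(154.7,160.8),(189.2,155.9),(158.8,190.1),(193.4,184.7)],.16)[:,:2]
b=pix2w('w2',[(321,281),(412.3,262.5),(418,329)],.16)[:,:2]
print(a.round(4),a.mean(0).round(4),b.round(4))
yw=lambda d:np.degrees(np.arctan2(-d[0],d[1])).round(2)
print(yw(a[0]-a[1]),yw(a[2]-a[3]),yw(b[1]-b[0]),'bars perp',a[:2].mean(0)-a[2:].mean(0),'wrist len',np.linalg.norm(b[1]-b[0]),'sep',b[2]-b[1])
t=np.radians(yw(b[1]-b[0]));x=np.array([np.cos(t),np.sin(t)]);print('wrist centre',b[:2].mean(0)+.04*x)
E
python3 -m pendant '[{"tx":-0.0315,"ty":0.04,"tz":0,"wx":0,"wy":0,"wz":0,"grip":0},{"tx":-0.0315,"ty":0.04,"tz":0,"wx":0,"wy":0,"wz":0,"grip":0},{"tx":-0.0315,"ty":0.04,"tz":0.01,"wx":0,"wy":0,"wz":0,"grip":0},{"tx":-0.0315,"ty":0.04,"tz":0.03,"wx":0,"wy":0,"wz":0,"grip":0},{"tx":0,"ty":0,"tz":0.04,"wx":0,"wy":0,"wz":0,"grip":0},{"tx":0,"ty":0,"tz":0.04,"wx":0,"wy":0,"wz":0,"grip":0},{"tx":0,"ty":0,"tz":0.03,"wx":0,"wy":0,"wz":0,"grip":0},{"tx":0,"ty":0,"tz":0,"wx":0,"wy":0,"wz":0,"grip":0}]'
```

```text
[[0.6386 0.3262]
 [0.6538 0.2358]
 [0.56   0.3103]
 [0.5764 0.2207]] [0.6072 0.2732] [[0.5796 0.2252]
 [0.5632 0.3134]
 [0.6431 0.3284]]
9.55 10.34 10.52 bars perp [0.07796435 0.01550334] wrist len 0.08968969767094877 sep [0.07987147 0.01493063]
wrist centre [0.61071586 0.27664337]
time: 3.2
ee_pos: [0.639, 0.0572, 0.1578]
tool_rot: [-2.256, -2.183, 0.004]
contact_force: [-0.1, 0.1, 0.7]
width: 0.0001
```

```bash
python3 -m pendant '[{"tx":0,"ty":0,"tz":0.012,"wx":0,"wy":0,"wz":0,"grip":0},{"tx":0,"ty":0,"tz":0.008,"wx":0,"wy":0,"wz":0,"grip":0},{"tx":0,"ty":0,"tz":0.002,"wx":0,"wy":0,"wz":0,"grip":0},{"tx":0,"ty":0,"tz":0,"wx":0,"wy":0,"wz":0,"grip":0}]'
python3 -m pendant '[{"tx":0,"ty":0,"tz":0.0015,"wx":0,"wy":0,"wz":0,"grip":0},{"tx":0,"ty":0,"tz":0,"wx":0,"wy":0,"wz":0,"grip":0}]'
python3 -m pendant '[{"tx":0,"ty":0,"tz":0.0015,"wx":0,"wy":0,"wz":0,"grip":0},{"tx":0,"ty":0,"tz":0,"wx":0,"wy":0,"wz":0,"grip":0}]'
```

```text
time: 3.7
ee_pos: [0.6401, 0.0561, 0.1375]
tool_rot: [2.259, 2.183, 0.0]
contact_force: [-0.4, -0.8, -0.0]
width: -0.0001
time: 3.95
ee_pos: [0.6401, 0.0561, 0.1359]
tool_rot: [2.259, 2.183, -0.0]
contact_force: [-0.1, 0.3, 0.5]
width: -0.0001
time: 4.2
ee_pos: [0.64, 0.0561, 0.1342]
tool_rot: [-2.259, -2.184, 0.0]
contact_force: [0.5, -0.5, -0.1]
width: 0.0003
```

```bash
for i in 1; do python3 -m pendant '[{"tx":0,"ty":0,"tz":0.0015,"wx":0,"wy":0,"wz":0,"grip":0},{"tx":0,"ty":0,"tz":0,"wx":0,"wy":0,"wz":0,"grip":0}]'; done
python3 -m pendant '[{"tx":0,"ty":0,"tz":0.001,"wx":0,"wy":0,"wz":0,"grip":0},{"tx":0,"ty":0,"tz":0,"wx":0,"wy":0,"wz":0,"grip":0}]'
```

```text
time: 4.45
ee_pos: [0.64, 0.0561, 0.1327]
tool_rot: [-2.259, -2.184, 0.0]
contact_force: [-0.1, 0.7, 0.3]
width: -0.0001
time: 4.7
ee_pos: [0.6401, 0.0562, 0.1322]
tool_rot: [2.259, 2.183, 0.0]
contact_force: [-0.8, 0.0, 6.0]
width: 0.0003
```

Contact is at z = 0.132 as expected, at roughly 10 N/mm. I'll press to about 10 N and drag.

```bash
python3 -m pendant '[{"tx":0,"ty":0,"tz":0.0004,"wx":0,"wy":0,"wz":0,"grip":0},{"tx":0,"ty":0,"tz":0,"wx":0,"wy":0,"wz":0,"grip":0}]'
python3 -m pendant '[{"tx":0,"ty":-0.003,"tz":0,"wx":0,"wy":0,"wz":0,"grip":0},{"tx":0,"ty":-0.004,"tz":0,"wx":0,"wy":0,"wz":0,"grip":0},{"tx":0,"ty":-0.004,"tz":0,"wx":0,"wy":0,"wz":0,"grip":0},{"tx":0,"ty":-0.004,"tz":0,"wx":0,"wy":0,"wz":0,"grip":0}]'
python3 - <<'E'
from meas import *
snap('wrist','w3');snap('top','top3');report('top3',.124,*Y);report('w3',.124,*Y)
print(r.observe()['contact_force'],r.observe()['ee_pos'])
E
```

```text
time: 4.95
ee_pos: [0.6401, 0.0561, 0.1321]
tool_rot: [2.258, 2.183, 0.0]
contact_force: [-4.0, -1.5, 11.1]
width: 0.0003
time: 5.45
ee_pos: [0.6259, 0.0567, 0.1321]
tool_rot: [2.258, 2.182, 0.003]
contact_force: [4.4, 0.6, 6.6]
width: -0.0002Traceback (most recent call last):
  File "<stdin>", line 2, in <module>
  File "meas.py", line 14, in report
    P,cen,a,s=paddle(f,z,lo,hi)
              ~~~~~~^^^^^^^^^^^
  File "meas.py", line 5, in paddle
    k=1+np.argmax(st[1:,4]);v,u=np.nonzero(l==k)
        ~~~~~~~~~^^^^^^^^^^
    return _wrapfunc(a, 'argmax', axis=axis, out=out, **kwds)
    return bound(*args, **kwds)
ValueError: attempt to get argmax of an empty sequence
```

```bash
cat >> meas.py <<'E'
def handle(f,z=.124):
    c=load(f)['c'];hsv=cv2.cvtColor(c,cv2.COLOR_RGB2HSV);m=cv2.inRange(hsv,*Y)
    n,l,st,_=cv2.connectedComponentsWithStats(m);k=1+np.argmax(st[1:,4]);v,u=np.nonzero(l==k)
    P=pix2w(f,np.c_[u,v],z)[:,:2];x0=P[:,0].min();Q=P[(P[:,0]>x0+.008)&(P[:,0]<x0+.07)]
    w,V=np.linalg.eigh(np.cov((Q-Q.mean(0)).T));a=V[:,1]*np.sign(V[0,1]);cq=Q.mean(0)
    s=(P-cq)@a;e=cq+a*s.min();o=cq+a*(s.min()+.1)
    print(f,'end',e.round(4),'axis yaw',np.degrees(np.arctan2(a[1],a[0])).round(2),'origin est',o.round(4),'width',np.ptp((Q-cq)@V[:,0]).round(4))
    return e,a
E
python3 - <<'E'
from meas import *
print(r.observe()['contact_force'],r.observe()['ee_pos'],r.observe()['time'])
handle('w2');handle('w3')
E
```

```text
[-1.00987367 -0.54541129  8.51055444] [0.62547332 0.05671934 0.13210645] 5.55
w2 end [0.5249 0.059 ] axis yaw -2.48 origin est [0.6248 0.0547] width 0.0271
w3 end [0.5111 0.0591] axis yaw -2.33 origin est [0.611 0.055] width 0.0263
```

View pics/w3.png

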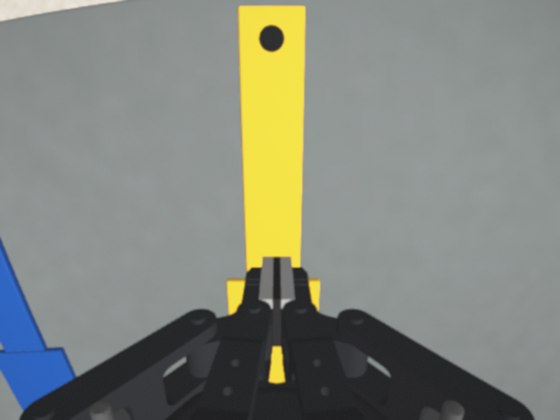

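The wrist view shows the paddle followed the finger without slipping: 14 mm moved, yaw unchanged, handle end at (272,8). I continue with about 64 mm.

```bash
python3 -m pendant '[{"tx":0,"ty":-0.004,"tz":0,"wx":0,"wy":0,"wz":0,"grip":0},{"tx":0,"ty":-0.004,"tz":0,"wx":0,"wy":0,"wz":0,"grip":0},{"tx":0,"ty":-0.004,"tz":0,"wx":0,"wy":0,"wz":0,"grip":0},{"tx":0,"ty":-0.004,"tz":0,"wx":0,"wy":0,"wz":0,"grip":0},{"tx":0,"ty":-0.004,"tz":0,"wx":0,"wy":0,"wz":0,"grip":0},{"tx":0,"ty":-0.004,"tz":0,"wx":0,"wy":0,"wz":0,"grip":0},{"tx":0,"ty":-0.004,"tz":0,"wx":0,"wy":0,"wz":0,"grip":0},{"tx":0,"ty":-0.004,"tz":0,"wx":0,"wy":0,"wz":0,"grip":0}]'
python3 -m pendant '[{"tx":0,"ty":-0.004,"tz":0,"wx":0,"wy":0,"wz":0,"grip":0},{"tx":0,"ty":-0.004,"tz":0,"wx":0,"wy":0,"wz":0,"grip":0},{"tx":0,"ty":-0.004,"tz":0,"wx":0,"wy":0,"wz":0,"grip":0},{"tx":0,"ty":-0.004,"tz":0,"wx":0,"wy":0,"wz":0,"grip":0},{"tx":0,"ty":-0.004,"tz":0,"wx":0,"wy":0,"wz":0,"grip":0},{"tx":0,"ty":-0.004,"tz":0,"wx":0,"wy":0,"wz":0,"grip":0},{"tx":0,"ty":-0.004,"tz":0,"wx":0,"wy":0,"wz":0,"grip":0},{"tx":0,"ty":-0.002,"tz":0,"wx":0,"wy":0,"wz":0,"grip":0}]'
python3 -m pendant '[{"tx":0,"ty":0,"tz":0,"wx":0,"wy":0,"wz":0,"grip":0}]'
```

```text
time: 6.55
ee_pos: [0.594, 0.0578, 0.1321]
tool_rot: [2.258, 2.182, 0.003]
contact_force: [5.2, 0.2, 6.6]
width: -0.0001
time: 7.55
ee_pos: [0.564, 0.0588, 0.1321]
tool_rot: [2.258, 2.182, 0.003]
contact_force: [3.6, 1.0, 6.1]
width: -0.0005
time: 7.68
ee_pos: [0.5638, 0.0588, 0.1321]
tool_rot: [2.258, 2.183, 0.003]
contact_force: [1.4, -0.1, 8.8]
width: -0.0002
```

```bash
python3 -m pendant '[{"tx":0,"ty":-0.0025,"tz":0,"wx":0,"wy":0,"wz":0,"grip":0},{"tx":0,"ty":0,"tz":0,"wx":0,"wy":0,"wz":0,"grip":0},{"tx":0,"ty":0,"tz":-0.005,"wx":0,"wy":0,"wz":0,"grip":0},{"tx":0,"ty":0,"tz":-0.03,"wx":0,"wy":0,"wz":0,"grip":0},{"tx":0.015,"ty":-0.01,"tz":-0.04,"wx":0,"wy":0,"wz":0,"grip":0},{"tx":0.02,"ty":-0.035,"tz":-0.03,"wx":0,"wy":0,"wz":0,"grip":0},{"tx":0.02,"ty":-0.035,"tz":-0.03,"wx":0,"wy":0,"wz":0,"grip":0.06},{"tx":0.02,"ty":-0.035,"tz":-0.03,"wx":0,"wy":0,"wz":0,"grip":0.06}]'
python3 -m pendant '[{"tx":0,"ty":0,"tz":0,"wx":0,"wy":0,"wz":0,"grip":0.06},{"tx":0,"ty":0,"tz":0,"wx":0,"wy":0,"wz":0,"grip":0.06}]'
python3 - <<'E'
from meas import *
snap('wrist','w4');snap('top','top4');handle('w4')
E
```

```text
time: 8.68
ee_pos: [0.4469, 0.1382, 0.2975]
tool_rot: [-2.259, -2.184, 0.0]
contact_force: [-0.1, -0.0, -0.0]
width: 0.0358
time: 8.93
ee_pos: [0.4485, 0.1373, 0.2963]
tool_rot: [2.259, 2.183, -0.0]
contact_force: [0.3, 0.3, -0.8]
width: 0.0596
w4 end [0.4471 0.0615] axis yaw -2.35 origin est [0.547  0.0574] width 0.0268
```

View pics/w4.png

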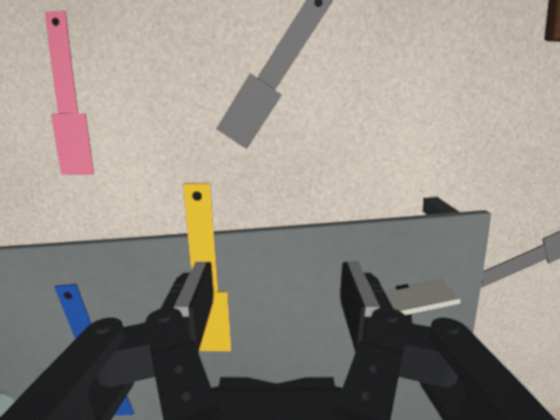

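Wrist view: the paddle overhangs the edge, with its handle end at (197,184) and the front edge crossing it at about y = 233. It is still straight. I'll compute the overhang and move over the handle.

```bash
python3 - <<'E'
from meas import *
e=pix2w('w4',[(1,247),(487,213)],.12)[:,:2];q=pix2w('w4',[(197,183.5)],.124)[0,:2];d=e[1]-e[0];n=np.array([d[1],-d[0]])/np.linalg.norm(d)
print(e,'overhang',-(q-e[0])@n,q)
E
python3 -m pendant '[{"tx":-0.038,"ty":0.0116,"tz":0.01,"wx":0,"wy":0,"wz":0,"grip":0.06},{"tx":-0.038,"ty":0.0116,"tz":0.02,"wx":0,"wy":0,"wz":0,"grip":0.06},{"tx":0,"ty":0,"tz":0.04,"wx":0,"wy":0,"wz":0,"grip":0.06},{"tx":0,"ty":0,"tz":0.04,"wx":0,"wy":0,"wz":0,"grip":0.06},{"tx":0,"ty":0,"tz":0.03,"wx":0,"wy":0,"wz":0,"grip":0.06},{"tx":0,"ty":0,"tz":0,"wx":0,"wy":0,"wz":0,"grip":0.06}]'
```

```text
[[ 0.51029074 -0.1644976 ]
 [ 0.48815004  0.35065923]] overhang 0.05383371816040124 [0.44667217 0.06201441]
time: 9.78
ee_pos: [0.4681, 0.0604, 0.1547]
tool_rot: [-2.258, -2.181, 0.006]
contact_force: [0.4, 0.2, 0.7]
width: 0.0598
```

```bash
python3 -m pendant '[{"tx":0,"ty":0,"tz":0.025,"wx":0,"wy":0,"wz":0,"grip":0.06},{"tx":0,"ty":0,"tz":0.018,"wx":0,"wy":0,"wz":0,"grip":0.06},{"tx":0,"ty":0,"tz":0,"wx":0,"wy":0,"wz":0,"grip":0.06}]'
python3 -m pendant '[{"tx":0,"ty":0,"tz":0,"wx":0,"wy":0,"wz":0,"grip":0.03},{"tx":0,"ty":0,"tz":0,"wx":0,"wy":0,"wz":0,"grip":0.03},{"tx":0,"ty":0,"tz":0,"wx":0,"wy":0,"wz":0,"grip":0.015},{"tx":0,"ty":0,"tz":0,"wx":0,"wy":0,"wz":0,"grip":0.01},{"tx":0,"ty":0,"tz":0,"wx":0,"wy":0,"wz":0,"grip":0.01},{"tx":0,"ty":0,"tz":0,"wx":0,"wy":0,"wz":0,"grip":0.01}]' 50
```

```text
time: 10.15
ee_pos: [0.4689, 0.0607, 0.1136]
tool_rot: [-2.259, -2.183, 0.001]
contact_force: [0.1, -0.3, -0.2]
width: 0.0601
time: 10.9
ee_pos: [0.4691, 0.061, 0.1135]
tool_rot: [2.258, 2.183, 0.001]
contact_force: [2.5, -0.7, 4.6]
width: 0.0244
```

```bash
python3 -m pendant '[{"tx":0,"ty":0,"tz":-0.005,"wx":0,"wy":0,"wz":0,"grip":0.01},{"tx":0,"ty":0,"tz":-0.01,"wx":0,"wy":0,"wz":0,"grip":0.01},{"tx":0,"ty":0,"tz":-0.02,"wx":0,"wy":0,"wz":0,"grip":0.01},{"tx":0,"ty":0,"tz":-0.025,"wx":0,"wy":0,"wz":0,"grip":0.01},{"tx":0,"ty":0,"tz":-0.02,"wx":0,"wy":0,"wz":0,"grip":0.01},{"tx":0,"ty":0,"tz":-0.005,"wx":0,"wy":0,"wz":0,"grip":0.01},{"tx":0,"ty":0,"tz":0,"wx":0,"wy":0,"wz":0,"grip":0.01}]'
python3 - <<'E'
from meas import *
s=snap('wrist','w5');t=snap('scene','scene5')
a=s['color'];b=t['color'][100:310,200:480]
cv2.imwrite('pics/c5.png',np.hstack([cv2.resize(a,(400,300)),cv2.resize(b,(400,300))])[:,:,::-1])
o=r.observe();print(R.from_rotvec(o['tool_rot']).as_matrix().round(4),o['width'])
E
```

```text
time: 11.78
ee_pos: [0.4687, 0.0609, 0.1983]
tool_rot: [2.259, 2.184, -0.0]
contact_force: [-0.0, -1.0, -1.7]
width: 0.0243
[[ 3.370e-02  9.994e-01 -1.100e-03]
 [ 9.994e-01 -3.370e-02 -3.000e-04]
 [-3.000e-04 -1.100e-03 -1.000e+00]] 0.024215867334241758
```

View pics/c5.png

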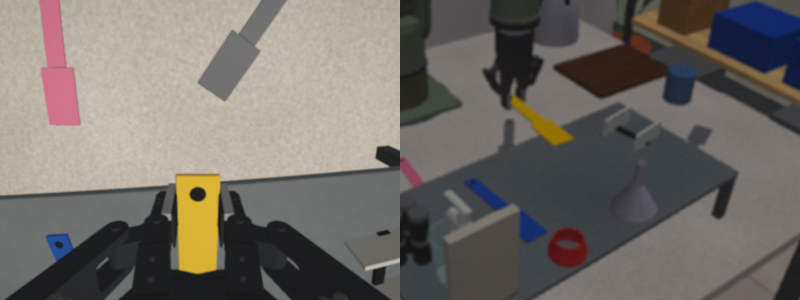

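The paddle is held by the handle and lifted clear: wrist crop shows the handle between the pads at (198,220), the scene crop shows the blade end at (560,135). I'll fit its pitch from the scene and top silhouettes.

```bash
cat > fit.py <<'E'
from meas import *
from scipy.optimize import minimize
OUT=np.array([(-.1,-.013),(.02,-.013),(.02,-.023),(.1,-.023),(.1,.023),(.02,.023),(.02,.013),(-.1,.013)])
def proj(f,P):
    d=load(f);E=d['E'];c=(P-E[:3,3])@E[:3,:3];s=c[:,:2]/c[:,2:];s=s*(1+d['k1']*(s**2).sum(1))[:,None]
    return s@d['K'][:2,:2].T+d['K'][:2,2]
def mask(f):
    m=cv2.inRange(cv2.cvtColor(load(f)['c'],cv2.COLOR_RGB2HSV),(20,100,60),(35,255,255))
    n,l,st,_=cv2.connectedComponentsWithStats(m);k=1+np.argmax(st[1:,4]);return (l==k).astype(np.uint8)
def body(p):  # x,y,z(top),yaw,pitch(nose-down +)
    Rm=R.from_euler('ZY',[p[3],p[4]]).as_matrix();return np.c_[OUT,0*OUT[:,0]]@Rm.T+p[:3]
def fit(fs,p0,step,xmin=None):
    S=4;M=[cv2.GaussianBlur(cv2.resize(mask(f)*1.,None,fx=S,fy=S,interpolation=cv2.INTER_LINEAR),(0,0),3) for f in fs]
    def cost(q):
        p=np.array(p0)+q*step;t=0
        for f,m in zip(fs,M):
            g=np.zeros(m.shape);cv2.fillPoly(g,[np.round(((proj(f,body(p))+.5)*S-.5)*16).astype(np.int32)],1.,shift=4)
            t+=np.abs(cv2.GaussianBlur(g,(0,0),3)-m).sum()/m.sum()
        return t+.002*(q@q)
    b=minimize(cost,np.zeros(5),method='Nelder-Mead',options=dict(initial_simplex=np.vstack([np.zeros(5),np.eye(5)]),maxiter=500))
    p=np.array(p0)+b.x*step;print(fs,'cost',round(b.fun,3),'xyz(top)',p[:3].round(4),'yaw,pitch deg',np.degrees(p[3:]).round(2));return p
E
python3 - <<'E'
from fit import *
snap('top','top5')
S=np.array([.004,.004,.004,.02,.05])
print(mask('top5').sum(),mask('scene5').sum())
fit(['scene5'],[.547,.0575,.21,-.041,0.02],S)
fit(['top4'],[.547,.0575,.124,-.041,0.0],S*[1,1,.01,1,.01])
handle('w4');handle('w5',.209)
E
```

```text
267 504
['scene5'] cost 0.114 xyz(top) [0.5499 0.0571 0.2075] yaw,pitch deg [-1.77  1.38]
['top4'] cost 0.05 xyz(top) [0.5441 0.0581 0.124 ] yaw,pitch deg [-2.09  0.01]
w4 end [0.4471 0.0615] axis yaw -2.35 origin est [0.547  0.0574] width 0.0268
w5 end [0.4449 0.0623] axis yaw -2.69 origin est [0.5448 0.0576] width 0.0264
```

The paddle is level to about 1.4°. Next I turn about 12.4° and carry it above the drip rest.

```bash
python3 -m pendant '[{"tx":0,"ty":0,"tz":-0.01,"wx":0,"wy":0,"wz":-0.05,"grip":0.01},{"tx":0,"ty":0,"tz":-0.01,"wx":0,"wy":0,"wz":-0.07,"grip":0.01},{"tx":0,"ty":0,"tz":0,"wx":0,"wy":0,"wz":-0.06,"grip":0.01},{"tx":0,"ty":0,"tz":0,"wx":0,"wy":0,"wz":-0.036,"grip":0.01},{"tx":0.01,"ty":0.005,"tz":0,"wx":0,"wy":0,"wz":0,"grip":0.01},{"tx":0.02,"ty":0.01,"tz":0,"wx":0,"wy":0,"wz":0,"grip":0.01},{"tx":0.025,"ty":0.015,"tz":0,"wx":0,"wy":0,"wz":0,"grip":0.01},{"tx":0.025,"ty":0.015,"tz":0,"wx":0,"wy":0,"wz":0,"grip":0.01}]'
python3 -m pendant '[{"tx":0.025,"ty":0.015,"tz":0,"wx":0,"wy":0,"wz":0,"grip":0.01},{"tx":0.025,"ty":0.015,"tz":0,"wx":0,"wy":0,"wz":0,"grip":0.01},{"tx":0.025,"ty":0.012,"tz":0,"wx":0,"wy":0,"wz":0,"grip":0.01},{"tx":0.02,"ty":0.008,"tz":0,"wx":0,"wy":0,"wz":0,"grip":0.01},{"tx":0.01,"ty":0.005,"tz":0,"wx":0,"wy":0,"wz":0,"grip":0.01},{"tx":0,"ty":0,"tz":0,"wx":0,"wy":0,"wz":0,"grip":0.01},{"tx":0,"ty":0,"tz":0,"wx":0,"wy":0,"wz":0,"grip":0.01}]'
python3 - <<'E'
from fit import *
s=snap('wrist','w6');t=snap('top','top6');u=snap('scene','scene6')
S=np.array([.004,.004,.004,.02,.05])
o=r.observe();print(o['ee_pos'],R.from_rotvec(o['tool_rot']).as_matrix().round(3))
print(mask('top6').sum())
fit(['scene6'],[.61,.2755,.227,.182,0.02],S)
a=s['color'];b=t['color'][140:215,140:215]
cv2.imwrite('pics/c6.png',np.hstack([cv2.resize(a,(480,360)),cv2.resize(b,(320,360),interpolation=2)])[:,:,::-1])
E
```

```text
time: 12.92
ee_pos: [0.4988, 0.1495, 0.2182]
tool_rot: [-2.011, -2.413, 0.0]
contact_force: [-0.5, -0.7, -0.3]
width: 0.0243
time: 13.8
ee_pos: [0.5337, 0.2602, 0.2184]
tool_rot: [2.011, 2.413, -0.001]
contact_force: [-0.3, -0.8, -0.2]
width: 0.0246
[0.53376812 0.26037013 0.21852506] [[-0.18   0.984  0.   ]
 [ 0.984  0.18  -0.   ]
 [-0.     0.    -1.   ]]
412
['scene6'] cost 0.191 xyz(top) [0.6099 0.2755 0.2255] yaw,pitch deg [11.05  1.28]
```

View pics/c6.png

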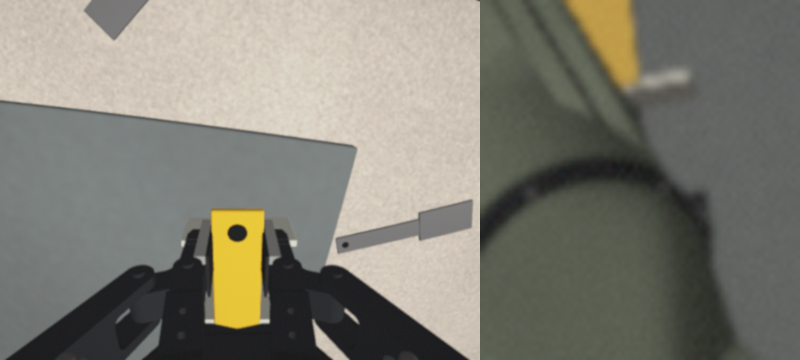

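The view shows the handle centred between the ends of the front bar, at (182,240) and (296,240). The scene fit agrees with the target. Now I lower it.

```bash
python3 -m pendant '[{"tx":0,"ty":0,"tz":0.012,"wx":0,"wy":0,"wz":0,"grip":0.01},{"tx":0,"ty":0,"tz":0.02,"wx":0,"wy":0,"wz":0,"grip":0.01},{"tx":0,"ty":0,"tz":0.016,"wx":0,"wy":0,"wz":0,"grip":0.01},{"tx":0,"ty":0,"tz":0.008,"wx":0,"wy":0,"wz":0,"grip":0.01},{"tx":0,"ty":0,"tz":0.003,"wx":0,"wy":0,"wz":0,"grip":0.01},{"tx":0,"ty":0,"tz":0,"wx":0,"wy":0,"wz":0,"grip":0.01}]'
python3 -m pendant '[{"tx":0,"ty":0,"tz":0.002,"wx":0,"wy":0,"wz":0,"grip":0.01},{"tx":0,"ty":0,"tz":0,"wx":0,"wy":0,"wz":0,"grip":0.01}]'
python3 -m pendant '[{"tx":0,"ty":0,"tz":0.001,"wx":0,"wy":0,"wz":0,"grip":0.01},{"tx":0,"ty":0,"tz":0,"wx":0,"wy":0,"wz":0,"grip":0.01}]'
python3 -m pendant '[{"tx":0,"ty":0,"tz":0.001,"wx":0,"wy":0,"wz":0,"grip":0.01},{"tx":0,"ty":0,"tz":0,"wx":0,"wy":0,"wz":0,"grip":0.01}]'
```

```text
time: 14.7
ee_pos: [0.5337, 0.261, 0.1595]
tool_rot: [2.01, 2.414, 0.0]
contact_force: [0.7, -0.2, -0.7]
width: 0.0244
time: 14.95
ee_pos: [0.5337, 0.261, 0.1575]
tool_rot: [2.01, 2.414, 0.0]
contact_force: [-0.0, -0.4, 0.3]
width: 0.0245
time: 15.2
ee_pos: [0.5336, 0.261, 0.1564]
tool_rot: [2.01, 2.414, -0.0]
contact_force: [0.5, -0.4, -0.0]
width: 0.0245
time: 15.45
ee_pos: [0.5336, 0.261, 0.1553]
tool_rot: [-2.01, -2.414, 0.0]
contact_force: [-0.6, -0.4, -0.6]
width: 0.0245
```

```bash
python3 -m pendant '[{"tx":0,"ty":0,"tz":0.001,"wx":0,"wy":0,"wz":0,"grip":0.01},{"tx":0,"ty":0,"tz":0,"wx":0,"wy":0,"wz":0,"grip":0.01}]'
python3 -m pendant '[{"tx":0,"ty":0,"tz":0.001,"wx":0,"wy":0,"wz":0,"grip":0.01},{"tx":0,"ty":0,"tz":0,"wx":0,"wy":0,"wz":0,"grip":0.01}]'
python3 -m pendant '[{"tx":0,"ty":0,"tz":0.0007,"wx":0,"wy":0,"wz":0,"grip":0.01},{"tx":0,"ty":0,"tz":0,"wx":0,"wy":0,"wz":0,"grip":0.01}]'
```

```text
time: 15.7
ee_pos: [0.5337, 0.261, 0.1544]
tool_rot: [2.01, 2.414, -0.0]
contact_force: [-0.6, 0.2, 0.8]
width: 0.0245
time: 15.95
ee_pos: [0.5337, 0.261, 0.1535]
tool_rot: [2.01, 2.414, 0.0]
contact_force: [-1.4, -0.6, 5.2]
width: 0.0244
time: 16.2
ee_pos: [0.5337, 0.261, 0.1529]
tool_rot: [2.01, 2.414, 0.0]
contact_force: [-2.5, -1.4, 7.3]
width: 0.0244
```

Contact came at the expected height of 0.1535. I open slowly, then retreat up and back.

```bash
python3 -m pendant '[{"tx":0,"ty":0,"tz":0,"wx":0,"wy":0,"wz":0,"grip":0.03},{"tx":0,"ty":0,"tz":0,"wx":0,"wy":0,"wz":0,"grip":0.04},{"tx":0,"ty":0,"tz":0,"wx":0,"wy":0,"wz":0,"grip":0.055},{"tx":0,"ty":0,"tz":0,"wx":0,"wy":0,"wz":0,"grip":0.06},{"tx":0,"ty":0,"tz":0,"wx":0,"wy":0,"wz":0,"grip":0.06}]' 20
python3 -m pendant '[{"tx":0,"ty":0,"tz":-0.01,"wx":0,"wy":0,"wz":0,"grip":0.06},{"tx":0,"ty":0,"tz":-0.03,"wx":0,"wy":0,"wz":0,"grip":0.06},{"tx":0,"ty":0,"tz":-0.04,"wx":0,"wy":0,"wz":0,"grip":0.06},{"tx":0,"ty":-0.02,"tz":-0.03,"wx":0,"wy":0,"wz":0,"grip":0.06},{"tx":-0.03,"ty":-0.03,"tz":-0.03,"wx":0,"wy":0,"wz":0,"grip":0.06},{"tx":-0.03,"ty":-0.03,"tz":0,"wx":0,"wy":0,"wz":0,"grip":0.06},{"tx":-0.03,"ty":-0.02,"tz":0,"wx":0,"wy":0,"wz":0,"grip":0.06},{"tx":-0.03,"ty":0,"tz":0,"wx":0,"wy":0,"wz":0,"grip":0.06}]'
python3 -m pendant '[{"tx":-0.03,"ty":0,"tz":0,"wx":0,"wy":0,"wz":0,"grip":0.06},{"tx":-0.03,"ty":0,"tz":0,"wx":0,"wy":0,"wz":0,"grip":0.06},{"tx":0,"ty":0,"tz":0,"wx":0,"wy":0,"wz":0,"grip":0.06}]'
python3 - <<'E'
from fit import *
s=snap('wrist','w7');t=snap('top','top7');u=snap('scene','scene7')
S=np.array([.004,.004,.004,.02,.05])
fit(['scene7'],[.61,.2755,.164,.182,0.0],S*[1,1,.01,1,1])
fit(['top7'],[.61,.2755,.164,.182,0.0],S*[1,1,.01,1,.01])
report('top7',.124,*B)
a=s['color'];b=t['color'][130:220,130:250];c=u['color'][150:270,300:460]
cv2.imwrite('pics/c7.png',np.vstack([np.hstack([cv2.resize(a,(400,300)),cv2.resize(c,(400,300),interpolation=2)]),np.hstack([cv2.resize(b,(400,300),interpolation=2),np.zeros((300,400,3),np.uint8)])])[:,:,::-1])
E
```

```text
time: 16.82
ee_pos: [0.5336, 0.261, 0.1527]
tool_rot: [-2.01, -2.414, 0.0]
contact_force: [-0.3, -0.4, 0.5]
width: 0.0601
time: 17.82
ee_pos: [0.4563, 0.1239, 0.2938]
tool_rot: [2.009, 2.414, 0.001]
contact_force: [1.2, -0.3, -0.5]
width: 0.0599
time: 18.2
ee_pos: [0.4682, 0.064, 0.2933]
tool_rot: [2.013, 2.411, -0.0]
contact_force: [-0.1, 0.5, -0.1]
width: 0.0599
['scene7'] cost 0.114 xyz(top) [0.6125 0.2728 0.164 ] yaw,pitch deg [10.25  0.87]
['top7'] cost 0.041 xyz(top) [0.6081 0.2743 0.164 ] yaw,pitch deg [10.16 -0.  ]
n 798 cen [ 0.6668 -0.0891] ang deg 4.6 len 0.1964 handle end [ 0.5551 -0.0981] blade end [ 0.7509 -0.0823] origin [ 0.653  -0.0902]
```

View pics/c7.png

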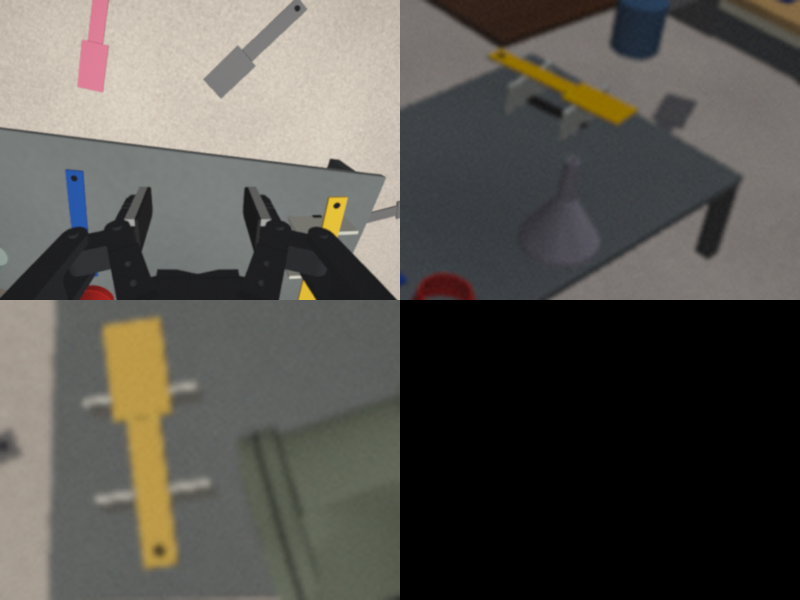

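The paddle lies flat across both bars. In the top view it is centred to about 1 mm and square within about 0.5°. The blue paddle is unmoved and the robot is clear, so I hand in.

```bash
python3 -c "
from cell import r
r.close_job()"
```

```text
the job is handed in; nothing more can be done
```

The yellow paddle is lying flat across the two white bars of the drip rest, let go, and I have handed the job in. It took about 18 s of the 54 s allowed.

**What I did:**
- **Slide:** I pressed a closed fingertip on the paddle at about 6–11 N and slid it about 79 mm along the board. The wrist camera then showed about 54 mm of handle over the front edge.
- **Lift and place:** I gripped the handle with 50 N and lifted it clear, tilted by no more than about 1.4°. I turned it about 12°, lowered it until it touched at the expected height, and let go.

**Last checks:**
- **Centring:** in the top camera, the paddle's centre is at (0.608, 0.274) and the rest's at (0.607, 0.273), so it is centred to about 1.5 mm.
- **Squareness:** the paddle's yaw is 10.2°, and the bars measured 9.6–10.5°.
- **Other objects:** the blue paddle is where it was, and the gripper is clear of everything.

**Disagreements and faults:**
- **Cameras:** they differ from each other by about 3–4 mm in absolute position, so I compared paddle and rest within the same camera.
- **Scene view:** it fitted the resting paddle with a 0.9° tilt, which I take to be fitting error.
- **Refused command:** the first move commands were refused because rows lacked some keys. Nothing moved, and I retyped them.

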